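Park the rolling pin on the green band

TASK

Clear the middle of the marble pastry slab: with your fingertips on top of the wooden rolling pin, roll it across the slab until it lies still along the green inlaid band, centred over the band's width. Do not grip or lift the pin or push it from the side, only roll it from on top, and leave everything else where it is.

Things in the scene. Friction and masses are not known exactly. Their poses are not given: they have to be found in the camera images.
- pin: One-piece wooden rolling pin lying on the slab, near parallel to the bands. Pale barrel 56 mm in diameter, 180 mm long; dark handles 40 mm long, 26 mm thick (260 mm overall); 0.25 to 0.5 kg. Origin: middle of the barrel on its axis, 28 mm above the slab; barrel top at z = 0.076. x is the barrel's axis; y and z turn as it rolls. Carried by a fingertip on top, it moves half as far as the fingertip.
- band_green: The parking place: a dark green band inlaid flush in the slab, 300 mm long (its x axis) and 60 mm wide (its y axis); it does not obstruct rolling. Origin: its centre, on the slab's top (z = 0.02). It lies on one side of the pin, the red band on the other: which is which varies.
- band_red: The other band, brick red, same size and axes, parallel to the green one, 260 mm from it centre to centre. Not the place for the pin.
- slab: Fixed white marble slab 360 mm (its x) by 540 mm (its y), 20 mm thick, top at z = 0.02. Origin: centre of its underside. The bands lie along its x, 130 mm either side of its middle. On it a rolling pin that is let go slows by about half a metre per second squared (from 0.2 m/s it runs on about 40 mm); at rest it stays put.
- jar: Bystander on the slab, beyond a band: amber glass jar with brass lid, 56 mm across, 85 mm high. Origin: centre of its underside.
- cutter: Bystander on the slab, beyond a band: steel pastry-cutter ring, 64 mm across, 40 mm high. Origin: centre of its underside.
- mug: Bystander on the table: blue mug, 80 mm across, 90 mm high. Origin: centre of its underside.
- tin: Bystander on the table: can with green label, 74 mm across, 110 mm high. Origin: centre of its underside.
- brush: Bystander on the table: pastry brush, 200 mm long, lying along its own x. Origin: middle of its underside.
- bowl: Bystander on the table: white bowl, 150 mm across, 60 mm high. Origin: centre of its underside.
- timer: Bystander on the table: red kitchen timer, 50 x 60 x 60 mm. Origin: centre of its underside.

How it is judged (in metres and radians):
On the way:
1. the fingertips touch the pin from above (contact force between the fingers and pin above 0.3 N and height (world z) of the grasp point above 0.082 m), for 0.05 s.
At the end, for the whole second after the job is handed in: The pin rests on the slab with its axis within 12 mm of the green band's centre line, within 0.15 rad of the band's direction and within 40 mm of the band's middle lengthwise, and is still (y of pin in the frame of band_green between -0.012 and 0.012 m and x of pin in the frame of band_green between -0.04 and 0.04 m and angle between the x axis of pin and the x axis of band_green, either way round below 0.15 rad and height (world z) of pin between 0.044 and 0.052 m and linear speed of pin below 0.01 m/s); the robot touches nothing.
It fails at once if the pin is lifted more than 12 mm off the slab (height (world z) of pin above 0.06 m).
It fails at once if the pin is touched otherwise than from on top (the TCP is lower than 6 mm above the pin's top while touching it, as in gripping it or pushing its side) (contact force between any of the fingers, the arm and pin above 0.3 N and height (world z) of the grasp point below 0.082 m).
It fails at once if a bystander is moved more than 20 mm (distance of any of jar, cutter, mug, tin, brush, bowl, timer from where it was at the start of the episode above 0.02 m).
It fails at once if the pin falls off the slab (height (world z) of pin below 0.04 m).
It also fails if it takes over 56 s, if anything falls off the work surface, if the arm or the gripper's body presses on something with over 40 N, if the wrist force passes 120 N, or if a joint passes its speed limit or range.

ROBOT

A 6-joint arm with a two-finger parallel gripper is mounted at the origin on the work surface. World frame = base frame: x ahead of the robot, y to its left, z up, the work surface at z = 0. Lengths are in mm, angles in rad, forces in N, time in s.
With the tool pointing down it reaches from about 350 to 975 mm from the base axis. Payload 7.1 kg.
Tool frame: the origin (TCP) lies between the finger pads, 19 mm behind the fingertips; this is the grasp point; z points along the fingers, y is the line along which they close (so a half turn about z gives the same grasp; the last joint's range is limited). The gripper opens to 88 mm and grips with 3 to 60 N. Pads are 20 mm wide; open, the fingers measure 115 mm over their backs; the gripper's body (75 mm by 178 mm) begins 61 mm behind the grasp point.
Start: joints at [1.321, 0.423, 1.63, -0, 1.089, -0.019], TCP at [142.941, 608.418, 241.375] pointing down, gripper open.
Joint ranges: [-3, 3], [-0.9, 2.11], [0.09, 2.58], [-1.31, 4.45], [0.11, 2.69], [-2.54, 2.54]. Speed limits (rad/s): [2.39, 2.39, 3.01, 3.14, 3.14, 3.14].

INTERFACE

Orientations are given as a rotation vector (axis times angle).
In Python, from workcell import ctrl, cams gives the robot as it stands.
- The arm moves only by the tool move_arm, never from a script. Its argument "steps" is a list of rows, each a list of 3 entries, a list of its own where there are three numbers: the shift along the tool's x, y, z in units of 25 mm (1.0 is 25 mm), then the turn about the tool's z in units of 5 degrees (1.0 is 5 degrees), then the closure, from 0 (fully open) to 1 (shut). A call has 1 to 20 rows; each row shifts and turns the commanded pose from where the row before left it, along the tool's axes as they then stand; what a row does not reach is not made up. A row lasts 1/12 s, in which the tool goes at most 41.7 mm and 7.16 degrees, less where a joint would pass 70% of its speed; a pose out of reach is approached as far as the arm can. A call is refused whole if a number of a shift passes 1 or a number of a turn 1, either way. A call with a gripper value outside its range is refused whole. The fingers move at their own pace and stop on an object; the grip force is fixed at half the most. Time passes only in rows, so rows that do not move let the fingers close. It gives the time, the measured TCP pose, the force, the opening and the grip force at its end, in the units of the state.
- ctrl.get_obs(): the state, without advancing time (a new reading comes with each control period).
- cams.get_image(name): name is "side" or "top" or "wrist"; returns a dict with "image" (384x512x3 uint8, red, green, blue), "camera_matrix" (3x3 intrinsics, pixels), "k1" (the pictures are not rectified: a ray, as slopes to the right and down, at radius r is drawn at 1 + k1 r^2 times it, then the intrinsics apply), "xyz" and "rotation" of the camera in the world; the wrist camera has in their place "mount" (4x4, takes a point from camera to tool coordinates, whose origin is the TCP and whose axes are the flange's). Camera axes: x right, y down, z forward; pixel columns grow to the right and rows downward; lengths in mm; the calibration is good to about 2 mm. A picture is of the moment at which its call begins: read the wrist's pose just before it. There is no depth.
- ctrl.close_job(): hands the job in; it is judged then, once.
Trained networks look in the newest picture that a camera, given by its name, has taken for a name from the list of things; names that differ only in an ending like _2 or _b are one class to them, and where a whole thing is asked for, a point or a joint stands for the part that bears it (a point fixed in the world has none). Each returns a list of dicts, best first, with "p" (0 to 1); they miss things now and then, are a little off and sometimes report something else, mostly with a low value. They report only what shows in the picture. A call takes as long as a camera call.
- cams.boxes_of(camera, thing): "rect" ([centre column, centre row, width, height] in pixels, round what is visible of it).
- cams.cut_out(camera, thing): "pixels" (384x512 bool, what is visible of it) and "rect" ([centre column, centre row, width, height] in pixels, round what is visible of it).
The state is a dict: "t": time; "qpos": joint angles; "qvel": joint speeds; "joint_torque": joint torques, N m; "ee_pos": TCP position; "orientation": TCP orientation; "ft_force": force on the tool from outside, world axes, zero at the start; "moment": the same for the moment, N m; "width": finger opening in mm; "grasp_force": force on a finger pad.
Only numpy, scipy, OpenCV 4.12 (cv2) and the standard library are available. Lean on these libraries where they do the work, as an engineer would, in place of code of your own. Each camera call takes 0.05 s, during which the arm holds its last target. There are 200 camera calls.

## Working session

There is one attempt and no reset: what is moved stays moved. The work goes in short steps, Python scripts to look and compute and a tool call to move; the robot and the scene stay as the last step left them, time stands still between calls to the robot, and variables do not carry over. Pictures are saved under pics/ and viewed, at most 10 in all, crops included, and the job is handed in when it is done.

Besides the shell and the picture viewer there is one more tool, called after "Call:" as name(argument=value, ...) on one line, values as JSON. move_arm: Moves the arm, as the interface text tells. Its arguments: {"type":"object","properties":{"steps":{"type":"array"}},"required":["steps"]}

```bash
mkdir -p pics
cat > h.py <<'E'
import numpy as np, cv2
from scipy.spatial.transform import Rotation as R
from workcell import ctrl, cams
def ray(im,uv):
    K=np.array(im["camera_matrix"]);k=im["k1"]
    p=(np.atleast_2d(uv)-K[:2,2])/[K[0,0],K[1,1]]
    q=cv2.undistortPoints(np.float64(np.atleast_2d(uv))[:,None],K,np.array([k,0,0,0.]))[:,0]
    return q
def toplane(im,uv,z):
    q=ray(im,uv); d=np.c_[q,np.ones(len(q))]@np.array(im["rotation"]).T
    c=np.array(im["xyz"]); return c+d*((z-c[2])/d[:,2])[:,None]
def axis(pts):
    r=cv2.minAreaRect(np.float32(pts[:,:2])); b=cv2.boxPoints(r)
    e=[b[1]-b[0],b[2]-b[1]]; e=max(e,key=np.linalg.norm)
    return np.array(r[0]),r[1],np.arctan2(e[1],e[0])
E
python3 - <<'E'
from h import *
im=cams.get_image("top"); cv2.imwrite("pics/top0.png",im["image"][:,:,::-1])
print(im["xyz"],np.array(im["rotation"]).round(3).tolist(),im["k1"])
for n,z in [("pin",48),("band_green",20),("band_red",20),("slab",20)]:
    for d in cams.cut_out("top",n)[:2]:
        v,u=np.nonzero(d["pixels"]); p=toplane(im,np.c_[u,v].astype(float),z)
        print(n,round(d["p"],2),np.round(d["rect"]),axis(p), p.mean(0))
for n in "jar cutter mug tin brush bowl timer".split():
    for d in cams.boxes_of("top",n)[:1]: print(n,d["p"],np.round(d["rect"]),toplane(im,d["rect"][:2],40).round())
im=cams.get_image("side"); cv2.imwrite("pics/side0.png",im["image"][:,:,::-1])
o=ctrl.get_obs();print(o["t"],o["ee_pos"],R.from_rotvec(o["orientation"]).as_matrix().round(3),o["ft_force"],o["width"])
E
```

```text
[ 458.96892638    1.61788286 1462.44512557] [-2.188, 2.188, -0.074] -0.1760233950116103Traceback (most recent call last):
  File "<stdin>", line 6, in <module>
  File "h.py", line 11, in toplane
    c=np.array(im["xyz"]); return c+d*((z-c[2])/d[:,2])[:,None]
                                                ~^^^^^
IndexError: too many indices for array: array is 1-dimensional, but 2 were indexed
```

```bash
sed -i 's/np.array(im\["rotation"\]).T/R.from_rotvec(im["rotation"]).as_matrix().T/; /p=(np.atl/d' h.py
python3 - <<'E'
from h import *
im=cams.get_image("top"); cv2.imwrite("pics/top0.png",im["image"][:,:,::-1])
for n,z in [("pin",48),("band_green",20),("band_red",20),("slab",20)]:
    for d in cams.cut_out("top",n)[:2]:
        v,u=np.nonzero(d["pixels"]); p=toplane(im,np.c_[u,v].astype(float),z)
        print(n,round(d["p"],2),np.round(d["rect"]),axis(p), p.mean(0))
for n in "jar cutter mug tin brush bowl timer".split():
    for d in cams.boxes_of("top",n)[:1]: print(n,d["p"],np.round(d["rect"]),toplane(im,d["rect"][:2],40).round())
im=cams.get_image("side"); cv2.imwrite("pics/side0.png",im["image"][:,:,::-1])
o=ctrl.get_obs();print(o["t"],o["ee_pos"],R.from_rotvec(o["orientation"]).as_matrix().round(3),o["ft_force"],o["width"])
E
```

```text
band_green 0.68 [203. 218.  20.  17.] (array([477.02011108, 165.03910828]), (59.327152252197266, 59.18791198730469), np.float32(0.7870281)) [477.12927735 164.17421401  20.        ]
band_green 0.66 [235. 191.  22.  90.] (array([550.48339844,  58.99047852]), (300.3839416503906, 64.36026763916016), np.float32(0.00136438)) [547.98923511  56.57327637  20.        ]
band_red 0.75 [316. 192.  19.  90.] (array([ 552.04760742, -202.80879211]), (298.5173645019531, 56.143218994140625), np.float32(0.007124504)) [ 551.08858627 -202.90718892   20.        ]
slab 0.86 [276. 193. 173. 114.] (array([550.97607422, -73.26220703]), (365.3948059082031, 543.269287109375), np.float32(-1.5620127)) [549.36982498 -76.08821421  20.        ]
slab 0.16 [393. 149.  24.  22.] (array([ 691.93023682, -454.19625854]), (66.11194610595703, 61.04521560668945), np.float32(1.1213962)) [ 692.45794791 -454.02759025   20.        ]
jar 0.58 [204. 217.  19.  18.] [[469. 156.  40.]]
cutter 0.42 [348. 179.  20.  17.] [[ 592. -302.   40.]]
mug 0.96 [114. 230.  38.  25.] [[428. 448.  40.]]
tin 0.62 [402. 192.  32.  22.] [[ 550. -481.   40.]]
bowl 0.97 [110. 180.  43.  52.] [[589. 463.  40.]]
timer 0.81 [393. 150.  22.  22.] [[ 688. -455.   40.]]
0.75 [142.93143883 608.43275887 241.40189006] [[-0.973  0.229 -0.   ]
 [ 0.229  0.973  0.   ]
 [ 0.     0.    -1.   ]] [-0.06879664  0.19957606 -0.68127104] 88.42375204301787
```

View pics/top0.png

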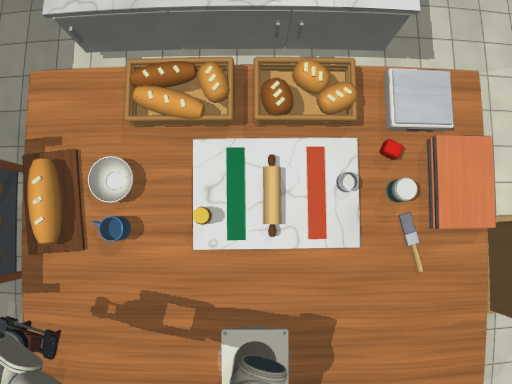

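View pics/side0.png

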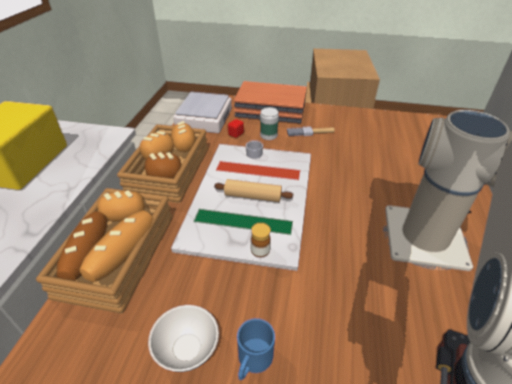

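```bash
cat >> h.py <<'E'
def col(im,lo,hi,win):
    h=cv2.cvtColor(im["image"],cv2.COLOR_RGB2HSV); m=cv2.inRange(h,np.array(lo),np.array(hi))
    k=np.zeros_like(m); k[win[1]:win[3],win[0]:win[2]]=1; m=m*k
    n,l,s,c=cv2.connectedComponentsWithStats(m); i=1+np.argmax(s[1:,4]); v,u=np.nonzero(l==i)
    return np.c_[u,v].astype(float)
W=(195,140,358,248)
def pca(p):
    c=p[:,:2].mean(0); w,V=np.linalg.eigh(np.cov((p[:,:2]-c).T)); a=V[:,1]; a=a*np.sign(a[0])
    return c, a
def look(im=None):
    im=im or cams.get_image("top"); out={}
    for n,lo,hi,z in [("pin",(10,60,120),(24,200,255),50),("g",(50,120,40),(90,255,200),20),("r",(0,170,100),(9,255,255),20)]:
        p=toplane(im,col(im,lo,hi,W),z); c,a=pca(p); q=(p[:,:2]-c)@np.c_[a,[-a[1],a[0]]]
        out[n]=(c,a); print(n,len(p),c.round(1),"ang %.3f"%np.arctan2(a[1],a[0]),np.ptp(q,axis=0).round(1))
    # band frame
    c,a=out["g"]; d=out["pin"][0]-c; print("pin in green: x %.1f y %.1f"%(d@a,d@[-a[1],a[0]])); return im,out
E
python3 - <<'E'
from h import *
im,o=look()
for d in cams.cut_out("top","pin"):
    v,u=np.nonzero(d["pixels"]);print(d["p"],pca(toplane(im,np.c_[u,v].astype(float),48)))
ims=cams.get_image("side")
for d in cams.cut_out("side","pin"):
    print(d["p"],d["rect"])
E
```

```text
pin 1002 [541.4 -58. ] ang 0.016 [186.4  54.9]
g 1600 [545.2  58.1] ang 0.013 [294.6  56.5]
r 1553 [ 550.  -202.6] ang 0.015 [295.4  55.3]
pin in green: x -5.3 y -116.0
0.55 (array([541.8986686 , -57.67017714]), array([0.99991837, 0.0127767 ]))
0.71 [252.8, 191.4, 76.4, 19.1]
```

Call:
move_arm(steps=[[[0,0,0],1,0],[[0,0,0],1,0],[[0,0,0],1,0],[[0,0,0],1,0],[[0,0,0],1,0],[[0,0,0],1,0],[[0,0,0],1,0],[[0,0,0],1,0],[[0,0,0],1,0],[[0,0,0],1,0],[[0,0,0],1,0],[[0,0,0],1,0],[[0,0,0],1,0],[[0,0,0],1,0],[[0,0,0],1,0],[[0,0,0],0.18,0],[[0,0,0],0,0]])

```text
t: 2.37
ee_pos: [142.9, 608.4, 241.4]
orientation: [-2.203, -2.24, 0.0]
ft_force: [-0.2, 0.3, -0.1]
width: 87.9
grasp_force: 0.0
```

Call:
move_arm(steps=[[[-1,0.6,0],0,0],[[-1,0.6,0],0,0],[[-1,0.6,0],0,0],[[-1,0.6,0],0,0],[[-1,0.6,0],0,0],[[-1,0.6,0],0,0],[[-1,0.6,0],0,0],[[-1,0.6,0],0,0],[[-1,0.6,0],0,0],[[-1,0.6,0],0,0],[[-1,0.6,0],0,0],[[-1,0.6,0],0,0],[[-1,0.6,0],0,0],[[-1,0.6,0],0,0],[[-1,0.6,0],0,0],[[-1,0.6,0],0,0],[[-1,0.6,0],0,0],[[-1,0.6,0],0,0],[[-1,0.6,0],0,0],[[-1,0.6,0],0,0]])

```text
t: 4.03
ee_pos: [451.2, 111.7, 241.6]
orientation: [2.201, 2.241, 0.001]
ft_force: [1.7, 1.4, 0.4]
width: 87.7
grasp_force: 0.0
```

Call:
move_arm(steps=[[[-0.9,0.435,0],0,0],[[-0.9,0.435,0],0,0],[[-0.9,0.435,0],0,0],[[-0.9,0.435,0],0,0],[[-0.9,0.435,0],0,0],[[-0.9,0.435,0],0,0],[[-0.9,0.435,0],0,0],[[-0.9,0.435,0],0,0],[[0,0,0.65],0,0],[[0,0,0.65],0,0],[[0,0,0.65],0,0],[[0,0,0.65],0,0],[[0,0,0.65],0,0],[[0,0,0.65],0,0],[[0,0,0.65],0,0],[[0,0,0.65],0,0],[[0,0,0],0,0],[[0,0,0],0,0]])

```text
t: 5.53
ee_pos: [539.8, -65.5, 110.9]
orientation: [-2.202, -2.239, 0.002]
ft_force: [-0.4, -0.6, 0.5]
width: 87.9
grasp_force: 0.0
```

Run:
```python
from h import *
o=ctrl.get_obs();print(o["t"],o["ee_pos"],o["orientation"],o["ft_force"],o["qpos"])
im=cams.get_image("wrist"); a=cams.get_image("side"); cv2.imwrite("pics/b.png",np.hstack([im["image"][::1,:,::-1],a["image"][100:,180:460,::-1] if 0 else cv2.resize(a["image"][100:292,180:324,::-1],(288,384))]))
```

```text
5.5333 [539.82936589 -65.50312567 110.9209956 ] [-2.20150957e+00 -2.23914888e+00  1.69268645e-03] [-0.35404243 -0.55082763  0.48618213] [-1.42633546e-01  4.95610328e-01  1.88965601e+00 -4.90882244e-06
  7.58140980e-01 -1.59581701e-01]
```

View pics/b.png

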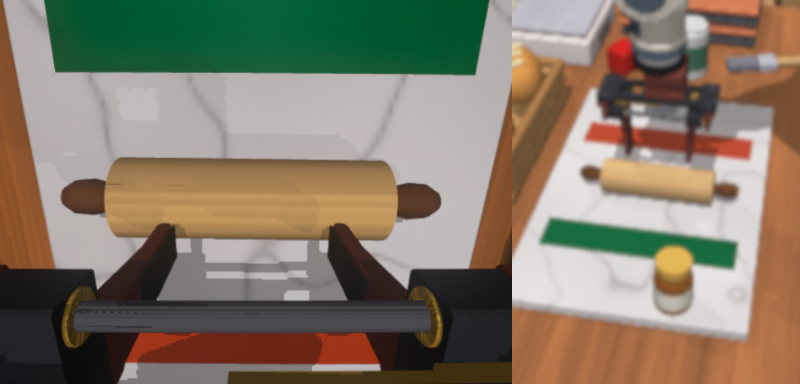

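Call:
move_arm(steps=[[[0,0,0.2],0,0],[[0,0,0.2],0,0],[[0,0,0.15],0,0],[[0,0,0.06],0,0],[[0,0,0.04],0,0],[[0,0,0],0,0]])

```text
t: 6.13
ee_pos: [540.2, -65.6, 95.0]
orientation: [-2.204, -2.238, 0.0]
ft_force: [-1.0, 0.9, 1.0]
width: 88.2
grasp_force: 0.3
```

Run:
```python
from h import *
o=ctrl.get_obs();print(o["t"],o["ee_pos"],o["ft_force"])
```

```text
6.1333 [540.15290176 -65.56045115  94.99006375] [-0.96578081  0.93605111  1.02145676]
```

Call:
move_arm(steps=[[[0,0,0.04],0,0],[[0,0,0.02],0,0],[[0,0,0],0,0]])

```text
t: 6.38
ee_pos: [540.3, -65.7, 94.4]
orientation: [2.204, 2.238, -0.0]
ft_force: [-2.7, -0.8, 9.3]
width: 87.8
grasp_force: 4.8
```

Call:
move_arm(steps=[[[0.08,0,0],0,0],[[0.15,0,0],0,0],[[0.2,0,0],0,0],[[0.2,0,0],0,0],[[0.2,0,0],0,0],[[0.2,0,0],0,0],[[0.12,0,0],0,0],[[0.05,0,0],0,0],[[0,0,0],0,0],[[0,0,0],0,0]])

```text
t: 7.22
ee_pos: [540.1, -35.5, 94.7]
orientation: [2.204, 2.238, 0.001]
ft_force: [-2.5, 0.2, 10.9]
width: 88.1
grasp_force: 5.6
```

Run:
```python
from h import *
o=ctrl.get_obs();print(o["t"],o["ee_pos"],o["ft_force"])
im=cams.get_image("top"); cv2.imwrite("pics/c.png",cv2.resize(im["image"][135:255,190:365,::-1],(700,480)))
look(im)
```

```text
7.2167 [540.09917879 -35.46178402  94.73493008] [-2.50031929  0.24526371 10.87925091]
pin 125 [477.8 165.1] ang -0.074 [53.8 43. ]
g 1372 [558.4  61.8] ang -0.032 [295.2  57.8]
r 1554 [ 549.9 -202.6] ang 0.015 [295.5  55.3]
pin in green: x -83.8 y 100.8
```

View pics/c.png

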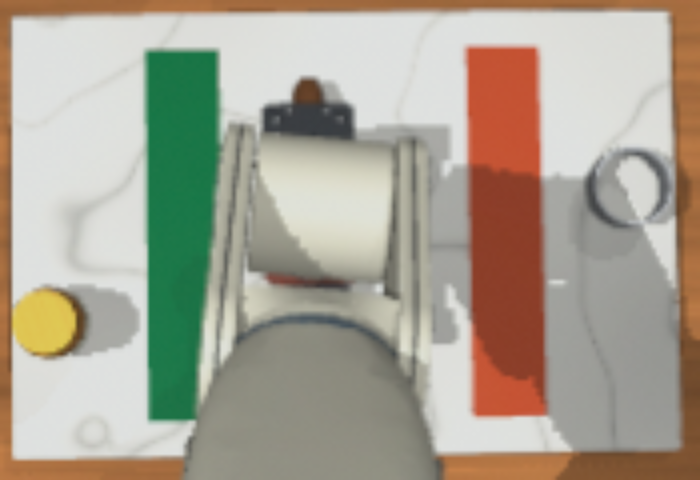

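```bash
cat >> h.py <<'E'
def wl():
    o=ctrl.get_obs(); im=cams.get_image("wrist")
    T=np.eye(4); T[:3,:3]=R.from_rotvec(o["orientation"]).as_matrix(); T[:3,3]=o["ee_pos"]
    T=T@np.array(im["mount"]); h=cv2.cvtColor(im["image"],cv2.COLOR_RGB2HSV)
    m=cv2.morphologyEx(cv2.inRange(h,(10,60,70),(26,220,255)),cv2.MORPH_OPEN,np.ones((3,3)))
    n,l,s,c=cv2.connectedComponentsWithStats(m); i=1+np.argmax(s[1:,4]); m=l==i
    res=[]
    for u in range(195,320,5):
        v=np.nonzero(m[:,u])[0]
        if len(v)<10: continue
        q=ray(im,[[u,v.min()-.5],[u,v.max()+.5]]); d=np.c_[q,[1,1]]; d/=np.linalg.norm(d,axis=1)[:,None]
        d=T[:3,:3]@d.sum(0); p=T[:3,3]+d*((48-T[2,3])/d[2]); res.append(p[:2])
    res=np.array(res); f=np.polyfit(res[:,0],res[:,1],1)
    ys=np.polyval(f,545); print("t %.2f tcp"%o["t"],np.round(o["ee_pos"],1),"f",np.round(o["ft_force"],1),"pin y@545 %.1f ang %.3f rect"%(ys,f[0]),s[i][:4],"resid %.2f"%np.std(res[:,1]-np.polyval(f,res[:,0])))
    # green near edge y at x=545
    g=cv2.inRange(h,(50,120,30),(90,255,220)); p=[]
    for u in range(130,400,10):
        v=np.nonzero(g[:,u])[0]
        if len(v)<5: continue
        for e in (v.min()-.5,v.max()+.5):
            if 1<e<382: d=T[:3,:3]@np.r_[ray(im,[[u,e]])[0],1]; x=T[:3,3]+d*((20-T[2,3])/d[2]); p.append(x[1]-.015*(x[0]-545))
    if p: print("green edges",np.percentile(p,[5,25,50,75,95]).round(1))
    return im
E
echo ok
```

```text
ok
```

Call:
move_arm(steps=[[[0,0,-0.2],0,0],[[0,0,-0.3],0,0],[[-0.3,0,0],0,0],[[-0.32,0,0],0,0],[[0,0,0],0,0]])

```text
t: 7.68
ee_pos: [540.3, -52.5, 106.2]
orientation: [2.205, 2.237, 0.0]
ft_force: [0.3, 0.1, -0.2]
width: 87.7
grasp_force: 0.0
```

```bash
python3 -c "
from h import *
wl()"
```

```text
t 7.68 tcp [540.3 -52.5 106.2] f [ 0.3  0.1 -0.2] pin y@545 -39.7 ang 0.005 rect [ 57 156 381  84] resid 0.10
green edges [30.4 30.7 30.9 31.  31. ]
```

Call:
move_arm(steps=[[[0.18,0,0.3],0,0],[[0,0,0.15],0,0],[[0,0,0.05],0,0],[[0,0,0],0,0],[[0.08,0,0],0,0],[[0.15,0,0],0,0],[[0.2,0,0],0,0],[[0.2,0,0],0,0],[[0.2,0,0],0,0],[[0.2,0,0],0,0],[[0.12,0,0],0,0],[[0.05,0,0],0,0],[[0,0,0],0,0],[[0,0,0],0,0],[[0,0,-0.2],0,0],[[0,0,-0.3],0,0],[[-0.3,0,0],0,0],[[-0.3,0,0],0,0],[[0,0,0],0,0]])

```text
t: 9.32
ee_pos: [539.7, -32.8, 105.9]
orientation: [2.205, 2.238, -0.001]
ft_force: [-0.0, 0.3, 0.1]
width: 87.8
grasp_force: 0.0
```

```bash
python3 -c "
from h import *
wl()"
```

```text
t 9.32 tcp [539.7 -32.8 105.9] f [-0.   0.3  0.1] pin y@545 -24.6 ang 0.004 rect [ 58 163 372  84] resid 0.12
green edges [30.6 30.7 60.3 89.8 89.9]
```

Call:
move_arm(steps=[[[0,0,0.3],0,0],[[0,0,0.15],0,0],[[0,0,0.05],0,0],[[0,0,0],0,0],[[0.08,0,0],0,0],[[0.15,0,0],0,0],[[0.2,0,0],0,0],[[0.2,0,0],0,0],[[0.2,0,0],0,0],[[0.2,0,0],0,0],[[0.12,0,0],0,0],[[0.05,0,0],0,0],[[0,0,0],0,0],[[0,0,0],0,0],[[0,0,-0.2],0,0],[[0,0,-0.3],0,0],[[-0.3,0,0],0,0],[[-0.3,0,0],0,0],[[0,0,0],0,0]])

```text
t: 10.95
ee_pos: [539.5, -17.9, 105.9]
orientation: [2.205, 2.237, -0.0]
ft_force: [-0.3, 0.5, -0.1]
width: 87.7
grasp_force: 0.0
```

Call:
move_arm(steps=[[[0,0,0.3],0,0],[[0,0,0.15],0,0],[[0,0,0.05],0,0],[[0,0,0],0,0],[[0.08,0,0],0,0],[[0.15,0,0],0,0],[[0.2,0,0],0,0],[[0.2,0,0],0,0],[[0.2,0,0],0,0],[[0.2,0,0],0,0],[[0.12,0,0],0,0],[[0.05,0,0],0,0],[[0,0,0],0,0],[[0,0,0],0,0],[[0,0,-0.2],0,0],[[0,0,-0.3],0,0],[[-0.3,0,0],0,0],[[-0.3,0,0],0,0],[[0,0,0],0,0]])

```text
t: 12.53
ee_pos: [539.2, -2.9, 105.8]
orientation: [-2.205, -2.237, 0.001]
ft_force: [-0.6, -0.6, 0.0]
width: 87.7
grasp_force: 0.0
```

```bash
python3 -c "
from h import *
wl()"
```

```text
t 12.53 tcp [539.2  -2.9 105.8] f [-0.6 -0.6  0. ] pin y@545 6.3 ang 0.002 rect [ 58 162 386  84] resid 0.13
green edges [30.4 31.1 60.2 89.9 90. ]
```

Call:
move_arm(steps=[[[0,0,0.3],0,0],[[0,0,0.15],0,0],[[0,0,0.05],0,0],[[0,0,0],0,0],[[0.08,0,0],0,0],[[0.15,0,0],0,0],[[0.2,0,0],0,0],[[0.2,0,0],0,0],[[0.2,0,0],0,0],[[0.2,0,0],0,0],[[0.12,0,0],0,0],[[0.05,0,0],0,0],[[0,0,0],0,0],[[0,0,0],0,0],[[0,0,-0.2],0,0],[[0,0,-0.3],0,0],[[-0.3,0,0],0,0],[[-0.3,0,0],0,0],[[0,0,0],0,0]])

```text
t: 14.17
ee_pos: [539.0, 12.1, 105.9]
orientation: [-2.205, -2.238, 0.001]
ft_force: [-0.7, 0.0, -0.4]
width: 88.1
grasp_force: 0.0
```

Call:
move_arm(steps=[[[0,0,0.3],0,0],[[0,0,0.15],0,0],[[0,0,0.05],0,0],[[0,0,0],0,0],[[0.08,0,0],0,0],[[0.15,0,0],0,0],[[0.2,0,0],0,0],[[0.2,0,0],0,0],[[0.2,0,0],0,0],[[0.2,0,0],0,0],[[0.12,0,0],0,0],[[0.05,0,0],0,0],[[0,0,0],0,0],[[0,0,0],0,0],[[0,0,-0.2],0,0],[[0,0,-0.3],0,0],[[-0.3,0,0],0,0],[[-0.3,0,0],0,0],[[0,0,0],0,0]])

```text
t: 15.75
ee_pos: [538.7, 27.1, 105.8]
orientation: [-2.205, -2.237, 0.001]
ft_force: [-0.1, 0.1, -0.4]
width: 87.9
grasp_force: 0.0
```

```bash
python3 -c "
from h import *
wl()"
```

```text
t 15.75 tcp [538.7  27.1 105.8] f [-0.1  0.1 -0.4] pin y@545 37.0 ang 0.006 rect [ 59 161 387  83] resid 0.16
green edges [59.7 60.4 75.1 89.8 89.8]
```

Call:
move_arm(steps=[[[0,0,0.3],0,0],[[0,0,0.15],0,0],[[0,0,0.05],0,0],[[0,0,0],0,0],[[0.08,0,0],0,0],[[0.15,0,0],0,0],[[0.2,0,0],0,0],[[0.2,0,0],0,0],[[0.2,0,0],0,0],[[0.2,0,0],0,0],[[0.12,0,0],0,0],[[0.05,0,0],0,0],[[0,0,0],0,0],[[0,0,0],0,0],[[0,0,-0.2],0,0],[[0,0,-0.3],0,0],[[-0.3,0,0],0,0],[[-0.3,0,0],0,0],[[0,0,0],0,0]])

```text
t: 17.38
ee_pos: [538.4, 42.1, 105.8]
orientation: [-2.205, -2.237, 0.001]
ft_force: [0.3, -0.7, 0.3]
width: 87.7
grasp_force: 0.0
```

Call:
move_arm(steps=[[[0,0,0.3],0,0],[[0,0,0.15],0,0],[[0,0,0.05],0,0],[[0,0,0],0,0],[[0.06,0,0],0,0],[[0.1,0,0],0,0],[[0.15,0,0],0,0],[[0.15,0,0],0,0],[[0.1,0,0],0,0],[[0.06,0,0],0,0],[[0,0,0],0,0],[[0,0,0],0,0],[[0,0,-0.2],0,0],[[0,0,-0.3],0,0],[[-0.3,0,0],0,0],[[-0.3,0,0],0,0],[[0,0,0],0,0]])

```text
t: 18.8
ee_pos: [538.4, 42.6, 105.8]
orientation: [-2.205, -2.237, 0.001]
ft_force: [-0.5, 0.0, 0.1]
width: 88.0
grasp_force: 0.0
```

```bash
python3 -c "
from h import *
wl()"
```

```text
t 18.80 tcp [538.4  42.6 105.8] f [-0.5  0.   0.1] pin y@545 60.5 ang 0.006 rect [ 58 149 391  85] resid 0.11
green edges [84.3 85.  87.3 89.4 89.5]
```

Now I'll raise the arm, move clear, and check with the top camera.

Call:
move_arm(steps=[[[0,0,-1],0,0],[[0,0,-1],0,0],[[0,0,-1],0,0],[[0,0,-1],0,0],[[0,0,-1],0,0],[[-1,0,0],0,0],[[-1,0,0],0,0],[[-1,0,0],0,0],[[-1,0,0],0,0],[[-1,0,0],0,0],[[-1,0,0],0,0],[[-1,0,0],0,0],[[-1,0,0],0,0],[[-1,0,0],0,0],[[-1,0,0],0,0],[[-1,0,0],0,0],[[-1,0,0],0,0],[[0,0,0],0,0],[[0,0,0],0,0]])

```text
t: 20.43
ee_pos: [542.7, -257.0, 230.4]
orientation: [-2.207, -2.235, 0.0]
ft_force: [0.1, -0.5, -0.3]
width: 88.1
grasp_force: 0.0
```

Run:
```python
from h import *
im=cams.get_image("top"); p=toplane(im,col(im,(10,60,120),(24,200,255),(215,140,265,248)),50);c,a=pca(p);print(c,a,np.ptp(p,axis=0))
cv2.imwrite("pics/d.png",cv2.resize(im["image"][135:255,190:365,::-1],(700,480)))
```

```text
[540.14703096  59.33365005] [0.99999723 0.00235165] [1.83120052e+02 4.78054808e+01 2.27373675e-13]
```

View pics/d.png

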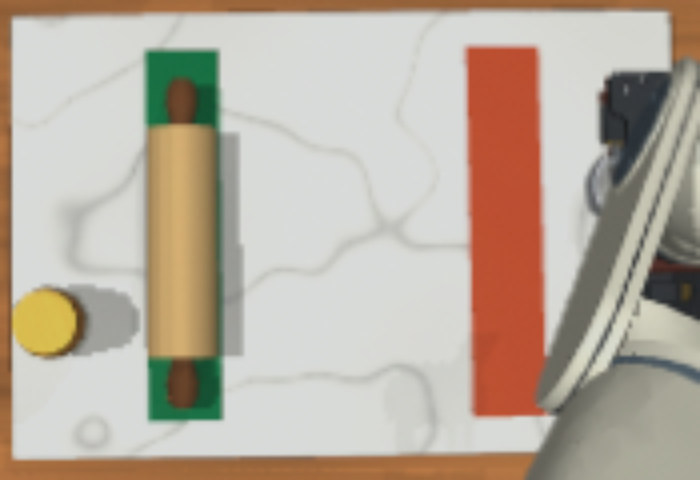

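The picture shows the pin lying along the green band, barrel at columns 148–217 and band at 147–221. By measurement it is about 1 mm off centre across the band and 5 mm off lengthwise. The arm is clear and the jar hasn't moved.

```bash
python3 -c "
from h import *
print(ctrl.close_job())"
```

```text
the job is handed in; nothing more can be done
None
```

The pin lies at rest along the green band, about 1 mm off its centre line and 5 mm off its middle lengthwise. It was rolled there only from on top, and the job is handed in; the hand-in returned no verdict.

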